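Vibration check on a washer pump

TASK

Push the washer pump along its slide until it is fully home against the drive coupling, then swing the latch arm fully round behind it to lock it. Then take the vibration probe out of its holder and press its spring tip lightly (about half of its stroke, 3 to 4 N) on the middle of the round measuring boss at the pump's coupling end, with the probe square to the boss face. Finish while holding it there, still gripped and still pressing; leave the bottle, wrench and bearing where they are.

Things in the scene. Friction and masses are not known exactly. Their poses are not given: they have to be found in the camera images.
- stand: Fixed test stand on the bench: dark steel base plate 160 (x) x 340 (y) x 15 mm thick, reaching from y = -185 to +155; at its +y end stands a grey coupling block (y 102 to 152, 120 high). Origin at table level, 15 mm to the +y side of the plate's centre. Its +y axis is the direction in which the pump slides home; z is up. It may stand turned by up to 0.25 rad.
- pump (a joint): Travel of the pump carriage along the stand's +y, m: 0 = fully back, 0.060 = fully home against the coupling (hard stop). Starts at 0 to 0.025. It stays where left; sliding takes about 2.5 N plus 15 N per m/s. The pump is a grey cylinder 76 mm in diameter lying along y on an aluminium carriage 80 mm wide; axis 75 mm, highest part 123 mm above the table.
- push_plate (a point): Point on the outer (-y) face of the upright aluminium push plate at the pump's rear end, on its mid line, 81 mm above the table. The plate is 80 wide (x), 10 thick, its top edge 106 mm above the table; push here towards the stand's +y. The point moves with the pump.
- latch (a joint): Turn of the flat steel latch arm about its upright hinge, rad: 0 = open (arm points to the stand's -y), 1.571 = fully closed (arm points to the stand's -x, across behind the push plate; hard stop). Turns clockwise seen from above, stays where left, takes about 0.06 N m. Starts at 0 to 0.25. With the pump home, the closed knob's centre is 30 mm to the -y side of the push plate's face.
- latch_knob (a point): Centre of the top face of the black upright knob at the end of the latch arm: round, 20 mm in diameter, upright, 42 mm tall, its top 101 mm above the table; the arm below it reaches up to 59 mm above the table. It lies 90 mm from the hinge axis.
- latch_hinge (a point): Point on the upright hinge axis of the latch arm, at the height of the knob's top (101 mm above the table).
- spot (a point): The measuring boss to be probed: a bright steel disc of 22 mm diameter with a small dark centre mark, on the upper side of the pump, at its coupling (+y) end. Origin at the centre of its flat face; its z axis points out of the face, which leans 25 degrees (0.436 rad) from straight up towards the stand's +x. It moves with the pump; with the pump home its centre is about 118 mm above the table.
- rear_boss (a point): An identical boss 72 mm nearer the pump's rear (-y) end. Not the one to probe.
- probe: Loose vibration probe, 0.08 to 0.17 kg, upright in its holder, tip down. Handle: black, square 24 x 24 mm, 85 long. Origin at the centre of the handle's lower end; z runs along the probe from tip to handle top. Below the origin: a steel nose (16 mm diameter, 20 long), then the sprung tip, to 38 mm below it. In the holder, 20 mm of the handle is in the socket and 65 mm stands free above.
- probe_tip (a point): The very end of the probe's sprung steel tip (8 mm diameter, rounded), 38 mm below the probe's origin along its axis when not pressed; moves in with the tip.
- plunger (a joint): How far the sprung tip is pressed in, m: 0 = out, 0.010 = stop. The spring pushes with 1 N at 0 plus 0.5 N per mm, so 3.5 N at 5 mm.
- holder: Fixed grey block 70 x 70 mm, 70 high, with the upright square socket (28 mm wide, 20 deep) in which the probe stands. Origin at the centre of its underside. It stands to one side of the stand, the bottle to the other.
- detergent: White detergent bottle with a cap, 66 mm in diameter, 150 tall, loose; leave alone. Origin at the centre of its underside.
- wrench: Steel wrench lying across beyond the stand, loose; leave alone. Origin near its middle.
- bearing: Spare steel bearing ring, 60 mm in diameter, 16 high, loose, beside the stand's coupling end; leave alone.

How it is judged (in metres and radians):
On the way, in this order (a step that is already met when the one before it is completed fails the run):
1. the pump is fully home while the latch is still open (value of joint pump above 0.056 m and value of joint latch below 0.6 rad), for 0.2 s.
2. the latch is fully closed behind the pump, which is still home (value of joint pump above 0.056 m and value of joint latch above 1.4 rad), for 0.2 s.
At the end, for the whole second after the job is handed in: The pump is home (over 56 of 60 mm) and the latch closed (over 1.4 of 1.57 rad); the fingers hold the probe, still, with its tip within 8 mm of the centre of the coupling-end boss, its axis within 0.17 rad (10 degrees) of square to the boss face, pressing with 1.5 to 7 N (all of step 2 and distance between probe_tip and spot below 0.008 m and angle between the z axis of probe and the z axis of spot, either way round below 0.17 rad and z of probe in the frame of spot above 0.02 m and contact force between probe and stand between 1.5 and 7 N and contact force between the fingers and probe above 1 N and linear speed of probe below 0.02 m/s); the arm keeps its last pose, push and grip.
It fails at once if the probe is pressed hard on the pump (over 15 N) (contact force between probe and stand above 15 N).
It fails at once if the bottle, wrench or bearing is moved by over 30 mm (distance of any of detergent, wrench, bearing from where it was at the start of the episode above 0.03 m).
It also fails if it takes over 69 s, if anything falls off the work surface, if the arm or the gripper's body presses on something with over 40 N, if the wrist force passes 120 N, or if a joint passes its speed limit or range.

ROBOT

A 7-joint arm with a two-finger parallel gripper is mounted at the origin on the work surface. World frame = base frame: x ahead of the robot, y to its left, z up, the work surface at z = 0. Lengths are in m, angles in degrees, forces in N, time in s.
With the tool pointing down it reaches from about 0.425 to 0.875 m from the base axis. Payload 8.4 kg.
Tool frame: the origin (TCP) lies at the very end of the fingers, on their centre line; the grasp point (between the pads) lies 19 mm behind it; z points along the fingers, y is the line along which they close (so a half turn about z gives the same grasp; the last joint's range is limited). The gripper opens to 87 mm and grips with 3 to 60 N. Pads are 19 mm wide; open, the fingers measure 117 mm over their backs; the gripper's body (75 mm by 190 mm) begins 51 mm behind the grasp point.
Start: joints at [58.545, 19.091, 2.286, 83.961, -0.768, 76.965, -3.352], TCP at [0.283, -0.585, 0.223] pointing down, gripper open.
Joint ranges: [-147.57, 147.57], [-21.85, 119.76], [-74.77, 79.35], [14.55, 137.4], [-85.83, 265.84], [4.83, 119.75], [-152.11, 152.11]. Speed limits (degrees/s): [127.2, 127.2, 159.86, 159.86, 180, 180, 180].

INTERFACE

Orientations are given as [roll, pitch, yaw] about the fixed x, y, z axes, in that order (R = Rz(yaw) Ry(pitch) Rx(roll)).
In Python, from rig import * gives the robot as it stands. The module is installed in compiled form; this text tells all that it offers.
- The arm moves only by the tool send_rows, never from a script. Its argument "steps" is a list of rows, each an object of numbers: "claw": the opening, from 0 (shut) to 1 (fully open); "x", "y", "z": the shift along the tool's x, y, z each as a share of 150 mm, from -1 to 1; "ax", "ay", "az": the turn, a rotation vector about the tool's x, y, z each as a share of 90 degrees, from -1 to 1. In form: [{"claw": .., "x": .., "y": .., "z": .., "ax": .., "ay": .., "az": ..}, ...]. A call has 1 to 8 rows; each row is the pose to reach, as a shift and turn from the pose commanded when the call began, along the tool's axes at that moment; what a row does not reach only later rows make up. A row lasts 1/10 s, in which the tool goes at most 50 mm and 8.59 degrees, less where a joint would pass 70% of its speed; a pose out of reach is approached as far as the arm can. A call with a number of a shift or a turn outside -1 to 1 is refused whole. A call with a gripper value outside its range is refused whole. The fingers move at their own pace and stop on an object; "squeeze" is the grip in N (left out, the last holds). Time passes only in rows, so rows that repeat a pose let the fingers close. It gives the time, the measured TCP pose, the force, the opening and the grip force at its end, in the units of the state.
- observe(): the state, without advancing time (a new reading comes with each control period).
- read_camera(name): name is "scene" or "top" or "wrist"; returns (picture, depth): 480x640x3 uint8, blue, green, red; 480x640 float32, m along the optical axis (not along the pixel's ray), 0 where there is no reading.
- camera_model(name): a dict with "intrinsics" (3x3 intrinsics, pixels), "dist" ([k1, k2, p1, p2, k3] as OpenCV has them; the pictures are not rectified), "pose" (4x4, takes a point from camera to world coordinates); the wrist camera has in their place "mount" (4x4, takes a point from camera to tool coordinates, whose origin is the TCP and whose axes are the flange's). Camera axes: x right, y up, looking along -z (the intrinsics and any distortion apply to the point x, -y, -z); pixel columns grow to the right and rows downward; lengths in m; the calibration is good to about 2 mm. A picture is of the moment at which its call begins: read the wrist's pose just before it. camera_model takes no time and is no camera call.
- hand_in(): hands the job in; it is judged then, once.
The state is a dict: "clock": time; "qpos": joint angles; "qd": joint speeds; "joint_efforts": joint torques, N m; "eef_pos": TCP position; "orientation": TCP orientation; "wrist_force": force on the tool from outside, world axes, zero at the start; "ft_torque": the same for the moment, N m; "finger_gap": finger opening in m; "grip_force": force on a finger pad.
Only numpy, scipy, OpenCV 4.12 (cv2) and the standard library are available. Lean on these libraries where they do the work, as an engineer would, in place of code of your own. Each camera call takes 0.05 s, during which the arm holds its last target. There are 200 camera calls.

## Working session

There is one attempt and no reset: what is moved stays moved. The work goes in short steps, Python scripts to look and compute and a tool call to move; the robot and the scene stay as the last step left them, time stands still between calls to the robot, and variables do not carry over. Pictures are saved under pics/ and viewed, at most 10 in all, crops included, and the job is handed in when it is done.

Besides the shell and the picture viewer there is one more tool, called after "Emit:" as name([rows], argument=value, ...), one row to a line, values as JSON. send_rows: Moves the arm, as the interface text tells. Its arguments: {"type":"object","properties":{"steps":{"type":"array"},"squeeze":{"type":"number"}},"required":["steps"]}

```bash
mkdir -p pics
cat > h.py <<'E'
import numpy as np, cv2
from rig import *
from scipy.spatial.transform import Rotation as R
def cloud(name):
    s=observe(); img,d=read_camera(name); m=camera_model(name)
    K=np.array(m["intrinsics"]);D=np.array(m["dist"])
    if "pose" in m: T=np.array(m["pose"])
    else:
        T=np.eye(4);T[:3,:3]=R.from_euler('xyz',s["orientation"],degrees=True).as_matrix();T[:3,3]=s["eef_pos"];T=T@np.array(m["mount"])
    v,u=np.mgrid[0:480,0:640]
    p=cv2.undistortPoints(np.stack([u,v],-1).reshape(-1,1,2).astype(float),K,D).reshape(480,640,2)
    P=np.stack([p[...,0]*d,-p[...,1]*d,-d],-1)
    W=P@T[:3,:3].T+T[:3,3]; W[d==0]=np.nan
    return img,d,W,T
E
python3 - <<'E'
from h import *
s=observe();print(s)
for n in("scene","top"):
    i,d,W,T=cloud(n);cv2.imwrite(f"pics/{n}0.png",i);np.savez(f"{n}0.npz",i=i,W=W,T=T);print(n,T[:3,3],(d>0).mean())
E
```

```text
{'clock': 0.0, 'qpos': array([58.54393874, 19.12966798,  2.28370738, 84.01049191, -0.7677407 ,
       76.96478393, -3.35038275]), 'qd': array([ 0.12009745, -0.01391757, -0.08558328,  0.04754659, -0.00496807,
       -0.01326188, -0.08401243]), 'joint_efforts': array([-6.72102578e-04, -6.56364512e+01,  1.33417524e+00, -4.03809071e+01,
       -6.01508492e-02,  4.45487921e-02,  1.65803458e-04]), 'eef_pos': array([ 0.28239987, -0.5849378 ,  0.22168748]), 'orientation': array([-1.79910470e+02,  5.76848617e-03,  2.57736157e+01]), 'wrist_force': array([-0.08312636,  0.11478675, -0.61658283]), 'ft_torque': array([ 0.04870209, -0.0067039 ,  0.0129562 ]), 'grip_force': 0.0, 'finger_gap': 0.08688202517882793}
scene [ 0.86874474 -0.43366196  0.79871216] 0.996064453125
top [ 0.52552482 -0.01172933  1.15119684] 0.9960123697916666
```

View pics/scene0.png

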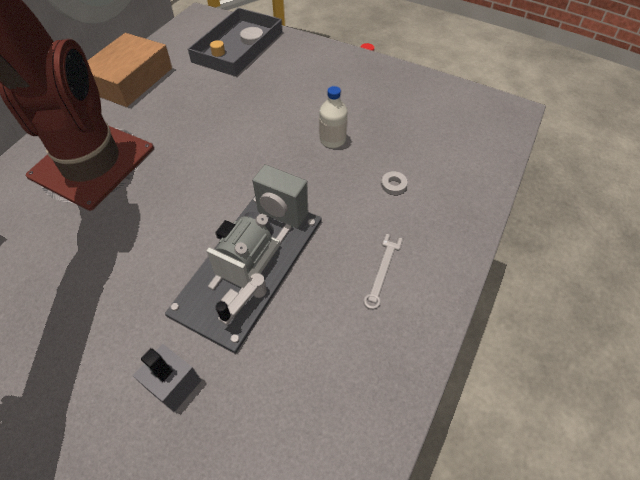

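View pics/top0.png

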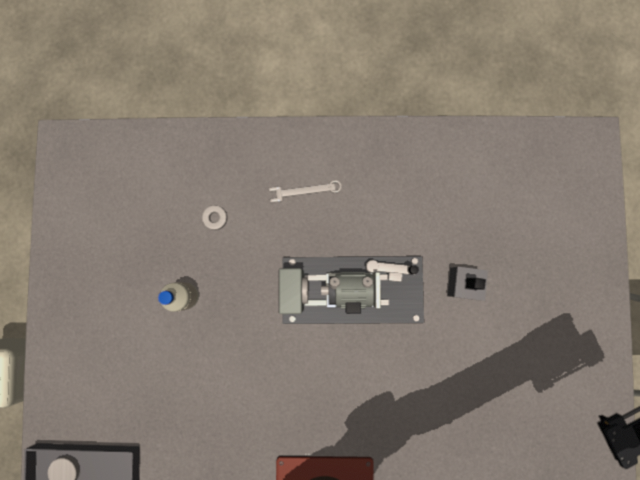

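The scene shows the pump on its dark plate (about 245,265), the knob at (223,312), the holder with probe at (165,370) and the stand's two bosses at (241,248) and (262,220). The top view shows the plate spanning (280..423, 256..323), the coupling block at (290,290), the hinge at (373,266), the knob at (413,269) and the probe at (476,284). Now I'll measure these.

Run:
```python
from h import *
for n in("top","scene"):
    z=np.load(n+"0.npz");i=z["i"];W=z["W"];Z=W[...,2];X=W[...,0];Y=W[...,1]
    print(n)
    box=(X>.3)&(X<.75)&(Y>-.3)&(Y<.35)
    g=i.max(-1).astype(int)
    def rep(nm,m):
        m=m.astype(np.uint8);k,l,st,c=cv2.connectedComponentsWithStats(m)
        for j in range(1,k):
            if st[j,4]>25:
                P=W[l==j];r=cv2.minAreaRect(P[:,:2].astype(np.float32)*1000)
                print(nm,st[j,4],"px",c[j].round(),"med",np.nanmedian(P,0).round(4),"rect",np.round(r[0],1),np.round(r[1],1),round(r[2],1))
    rep("plate",box&(Z>.009)&(Z<.021))
    rep("block",box&(Z>.114)&(Z<.128))
    rep("knobtop",(g<60)&(Z>.093)&(Z<.108)&(X>.3)&(X<.75)&(Y<.3)&(Y>-.5))
    rep("holder",(Z>.064)&(Z<.076)&(X>.3)&(X<.75)&(Y<-.2)&(Y>-.6))
    rep("probe",(Z>.12)&(Z<.16)&(X>.3)&(X<.75)&(Y<-.2)&(Y>-.6))
    rep("arm",box&(Z>.052)&(Z<.064)&(g>120))
    rep("pushtop",box&(Z>.099)&(Z<.111)&(g>130))
    rep("boss",box&(Z>.111)&(Z<.126)&(Y<.1))
i=np.load("top0.npz")["i"];a=cv2.resize(i[240:340,270:500],None,fx=3.4,fy=3.4,interpolation=2)
b=np.load("scene0.npz")["i"][160:420,130:330];cv2.imwrite("pics/c0.png",a);cv2.imwrite("pics/c1.png",cv2.resize(b,None,fx=2.3,fy=2.3,interpolation=2))
```

```text
top
plate 357 px [214. 217.] med [0.6861 0.2719 0.0141] rect [686.3 271.8] [56.7 59.3] 79.1
plate 5441 px [360. 291.] med [ 0.4985 -0.0919  0.0136] rect [509.3 -66.6] [160.4 339.8] 0.4
block 998 px [290. 291.] med [0.5073 0.0758 0.1185] rect [508.5  75.1] [98.6 48.3] 0.5
block 61 px [334. 283.] med [ 0.5248 -0.0216  0.1171] rect [525.9 -21.6] [19.7 17.6] 0.1
block 59 px [367. 282.] med [ 0.5271 -0.0938  0.1167] rect [527.  -92.8] [20.1 17.5] 44.9
block 78 px [174. 297.] med [0.4952 0.3307 0.1183] rect [493.5 334.1] [35.7 26.2] 4.6
knobtop 46 px [414. 269.] med [ 0.556  -0.1997  0.0994] rect [ 555.  -199.2] [15.6 16.1] 0.5
holder 697 px [469. 283.] med [ 0.5248 -0.3276  0.0684] rect [ 524.  -335.5] [69.8 70.4] 82.6
probe 141 px [478. 283.] med [ 0.5247 -0.3326  0.1329] rect [ 524.1 -334.7] [25.3 24.2] 79.3
arm 473 px [388. 269.] med [ 0.5572 -0.1522  0.0575] rect [ 552.8 -144.7] [98.5 40.1] 81.3
pushtop 145 px [378. 290.] med [ 0.5095 -0.1174  0.1042] rect [ 509.5 -117.8] [ 7.4 79.6] 89.4
pushtop 64 px [304. 290.] med [0.5081 0.0449 0.102 ] rect [509.2  44.9] [35.5  9.2] 0.2
pushtop 1
[... 1836 characters left out ...]
ed [ 0.563  -0.1544  0.0589] rect [ 557.4 -143.9] [92.2 39.5] 81.1
pushtop 173 px [333. 111.] med [0.507  0.3221 0.1045] rect [501.1 328.1] [55.2 32.5] 16.3
pushtop 79 px [272. 196.] med [0.5146 0.0429 0.1028] rect [512.1  43.1] [36.9 12.3] 0.7
pushtop 90 px [234. 232.] med [ 0.5003 -0.068   0.1099] rect [500.3 -67.8] [79.2 12.3] 87.4
pushtop 100 px [250. 233.] med [ 0.5267 -0.0557  0.1098] rect [523.7 -55.6] [16.8 52.5] 1.6
pushtop 199 px [225. 257.] med [ 0.5144 -0.1202  0.1056] rect [ 513.2 -119.6] [79.  10.4] 0.0
boss 1061 px [280. 182.] med [0.5154 0.07   0.1196] rect [512.7  73.2] [101.   52.4] 0.4
boss 593 px [244. 234.] med [ 0.5189 -0.0706  0.1137] rect [520.6 -60.8] [42.6 99.6] 0.9
```

View pics/c1.png

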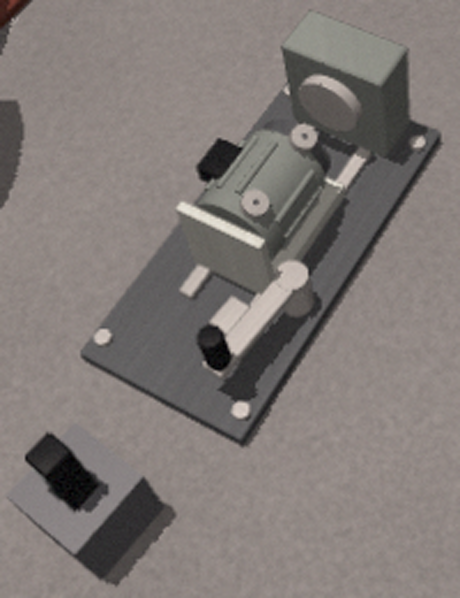

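The close-up shows both bosses with centre marks (256,203) and (304,136), the hinge cap at (293,272), the knob at (212,340) and the probe handle at (60,470).

Run:
```python
from h import *
for n,u,v in(("top",373,266),("scene",257,279),("top",414,269),("scene",221,306)):
    W=np.load(n+"0.npz")["W"];P=W[v-4:v+5,u-4:u+5].reshape(-1,3);zt=np.nanpercentile(P[:,2],90);print(n,P[abs(P[:,2]-zt)<.004].mean(0).round(4),zt.round(4), [np.nanmean(W[v-r:v+r+1,u-r:u+r+1].reshape(-1,3),0).round(4) for r in (1,3)])
```

```text
top [ 0.5644 -0.113   0.0594] 0.061 [array([ 0.5641, -0.1129,  0.0579]), array([ 0.5641, -0.1126,  0.0586])]
scene [ 0.5697 -0.111   0.0598] 0.0613 [array([ 0.5695, -0.111 ,  0.0596]), array([ 0.5695, -0.111 ,  0.0597])]
top [ 0.5557 -0.1999  0.0999] 0.1016 [array([ 0.556 , -0.2001,  0.0994]), array([ 0.556 , -0.2004,  0.0976])]
scene [ 0.5602 -0.202   0.1013] 0.1029 [array([ 0.5607, -0.2023,  0.1016]), array([ 0.5606, -0.2022,  0.1014])]
```

Emit:
send_rows([
  {"claw":0,"az":0.0955},
  {"claw":0,"az":0.191},
  {"claw":0,"az":0.2864},
  {"claw":0,"az":0.2864},
])

```text
validation failed for argument at $.st...
```

Emit:
send_rows([
  {"claw":0,"x":0,"y":0,"z":0,"ax":0,"ay":0,"az":0.0955},
  {"claw":0,"x":0,"y":0,"z":0,"ax":0,"ay":0,"az":0.191},
  {"claw":0,"x":0,"y":0,"z":0,"ax":0,"ay":0,"az":0.2864},
  {"claw":0,"x":0,"y":0,"z":0,"ax":0,"ay":0,"az":0.2864},
])

```text
clock: 0.5
eef_pos: [0.2825, -0.5851, 0.222]
orientation: [-180.0, 0.0, -0.1]
wrist_force: [-0.2, 0.2, 0.2]
finger_gap: 0.0626
grip_force: 0.0
```

Emit:
send_rows([
  {"claw":0,"x":0.15,"y":-0.28,"z":0,"ax":0,"ay":0,"az":0},
  {"claw":0,"x":0.3,"y":-0.56,"z":0,"ax":0,"ay":0,"az":0},
  {"claw":0,"x":0.45,"y":-0.84,"z":0,"ax":0,"ay":0,"az":0},
  {"claw":0,"x":0.5,"y":-1,"z":0,"ax":0,"ay":0,"az":0},
])

```text
clock: 0.9
eef_pos: [0.3604, -0.4313, 0.2224]
orientation: [-179.9, -0.0, 0.6]
wrist_force: [0.4, 0.2, 1.1]
finger_gap: 0.0311
grip_force: 0.0
```

Emit:
send_rows([
  {"claw":0,"x":0.15,"y":-0.28,"z":0,"ax":0,"ay":0,"az":0},
  {"claw":0,"x":0.3,"y":-0.56,"z":0,"ax":0,"ay":0,"az":0},
  {"claw":0,"x":0.45,"y":-0.84,"z":0,"ax":0,"ay":0,"az":0},
  {"claw":0,"x":0.5,"y":-1,"z":0,"ax":0,"ay":0,"az":0},
])

```text
clock: 1.3
eef_pos: [0.4347, -0.2811, 0.2226]
orientation: [-180.0, -0.0, 0.6]
wrist_force: [-0.0, -0.2, 0.9]
finger_gap: 0.003
grip_force: 0.0
```

Emit:
send_rows([
  {"claw":0,"x":0.17,"y":-0.25,"z":0,"ax":0,"ay":0,"az":0},
  {"claw":0,"x":0.34,"y":-0.5,"z":0,"ax":0,"ay":0,"az":0},
  {"claw":0,"x":0.52,"y":-0.78,"z":0,"ax":0,"ay":0,"az":0},
  {"claw":0,"x":0.52,"y":-0.78,"z":0,"ax":0,"ay":0,"az":0},
])

```text
clock: 1.7
eef_pos: [0.5137, -0.1608, 0.2225]
orientation: [-179.8, -0.1, 0.9]
wrist_force: [0.2, -0.2, 0.8]
finger_gap: 0.0002
grip_force: 0.0
```

Emit:
send_rows([
  {"claw":0,"x":0,"y":0,"z":0.32,"ax":0,"ay":0,"az":0},
  {"claw":0,"x":0,"y":0,"z":0.64,"ax":0,"ay":0,"az":0},
  {"claw":0,"x":0,"y":0,"z":0.96,"ax":0,"ay":0,"az":0},
  {"claw":0,"x":0,"y":0,"z":0.96,"ax":0,"ay":0,"az":0},
])

```text
clock: 2.1
eef_pos: [0.5059, -0.1672, 0.0727]
orientation: [-179.8, 0.6, 0.2]
wrist_force: [-0.1, 0.0, 0.4]
finger_gap: 0.0002
grip_force: 0.0
```

Emit:
send_rows([
  {"claw":0,"x":0,"y":-0.05,"z":0,"ax":0,"ay":0,"az":0},
  {"claw":0,"x":0,"y":-0.1,"z":0,"ax":0,"ay":0,"az":0},
  {"claw":0,"x":0,"y":-0.14,"z":0,"ax":0,"ay":0,"az":0},
  {"claw":0,"x":0,"y":-0.18,"z":0,"ax":0,"ay":0,"az":0},
  {"claw":0,"x":0,"y":-0.22,"z":0,"ax":0,"ay":0,"az":0},
  {"claw":0,"x":0,"y":-0.26,"z":0,"ax":0,"ay":0,"az":0},
  {"claw":0,"x":0,"y":-0.3,"z":0,"ax":0,"ay":0,"az":0},
])

```text
clock: 2.8
eef_pos: [0.5111, -0.1237, 0.0793]
orientation: [179.9, -0.1, -0.0]
wrist_force: [0.3, -3.2, 4.0]
finger_gap: 0.0004
grip_force: 2.1
```

Emit:
send_rows([
  {"claw":0,"x":0,"y":-0.03,"z":0,"ax":0,"ay":0,"az":0},
  {"claw":0,"x":0,"y":-0.06,"z":0,"ax":0,"ay":0,"az":0},
  {"claw":0,"x":0,"y":-0.08,"z":0,"ax":0,"ay":0,"az":0},
  {"claw":0,"x":0,"y":-0.1,"z":0,"ax":0,"ay":0,"az":0},
  {"claw":0,"x":0,"y":-0.12,"z":0,"ax":0,"ay":0,"az":0},
  {"claw":0,"x":0,"y":-0.14,"z":0,"ax":0,"ay":0,"az":0},
])

```text
clock: 3.4
eef_pos: [0.5107, -0.1022, 0.0786]
orientation: [-180.0, -0.0, -0.0]
wrist_force: [1.4, -2.8, 3.6]
finger_gap: 0.0004
grip_force: 1.8
```

Emit:
send_rows([
  {"claw":0,"x":0,"y":-0.01,"z":0,"ax":0,"ay":0,"az":0},
  {"claw":0,"x":0,"y":-0.02,"z":0,"ax":0,"ay":0,"az":0},
  {"claw":0,"x":0,"y":-0.03,"z":0,"ax":0,"ay":0,"az":0},
  {"claw":0,"x":0,"y":-0.04,"z":0,"ax":0,"ay":0,"az":0},
])

```text
clock: 3.8
eef_pos: [0.5106, -0.0963, 0.0785]
orientation: [-180.0, 0.0, -0.0]
wrist_force: [1.2, -2.9, 2.9]
finger_gap: 0.0004
grip_force: 1.6
```

Emit:
send_rows([
  {"claw":0,"x":0,"y":-0.01,"z":0,"ax":0,"ay":0,"az":0},
  {"claw":0,"x":0,"y":-0.02,"z":0,"ax":0,"ay":0,"az":0},
])

```text
clock: 4.0
eef_pos: [0.5106, -0.0933, 0.0785]
orientation: [-180.0, 0.0, -0.0]
wrist_force: [1.0, -2.7, 3.4]
finger_gap: 0.0006
grip_force: 1.6
```

Emit:
send_rows([
  {"claw":0,"x":0,"y":-0.01,"z":0,"ax":0,"ay":0,"az":0},
  {"claw":0,"x":0,"y":-0.02,"z":0,"ax":0,"ay":0,"az":0},
])

```text
clock: 4.2
eef_pos: [0.5106, -0.0922, 0.0786]
orientation: [179.9, -0.0, -0.1]
wrist_force: [1.5, -12.5, 1.7]
finger_gap: 0.0005
grip_force: 6.5
```

Emit:
send_rows([
  {"claw":0,"x":0,"y":-0.01,"z":0,"ax":0,"ay":0,"az":0},
  {"claw":0,"x":0,"y":-0.01,"z":0,"ax":0,"ay":0,"az":0},
  {"claw":0,"x":0,"y":-0.01,"z":0,"ax":0,"ay":0,"az":0},
])

```text
clock: 4.5
eef_pos: [0.5106, -0.0922, 0.0786]
orientation: [179.8, -0.0, -0.2]
wrist_force: [2.0, -13.4, 1.3]
finger_gap: 0.0007
grip_force: 6.9
```

Emit:
send_rows([
  {"claw":0,"x":0,"y":0.15,"z":0,"ax":0,"ay":0,"az":0},
  {"claw":0,"x":0,"y":0.15,"z":-0.2,"ax":0,"ay":0,"az":0},
  {"claw":0,"x":0.1,"y":0.25,"z":-0.4,"ax":0,"ay":0,"az":0},
  {"claw":0,"x":0.3,"y":0.48,"z":-0.4,"ax":0,"ay":0,"az":0},
  {"claw":0,"x":0.543,"y":0.72,"z":-0.4,"ax":0,"ay":0,"az":0},
  {"claw":0,"x":0.543,"y":0.72,"z":-0.4,"ax":0,"ay":0,"az":0},
  {"claw":0,"x":0.543,"y":0.72,"z":-0.4,"ax":0,"ay":0,"az":0},
])

```text
clock: 5.2
eef_pos: [0.5917, -0.1966, 0.1369]
orientation: [-179.9, 0.2, -0.0]
wrist_force: [0.2, 0.6, -0.5]
finger_gap: 0.0002
grip_force: 0.0
```

Run:
```python
from h import *
i,d,W,T=cloud("wrist");cv2.imwrite("pics/w1.png",i);np.savez("w1.npz",i=i,W=W,T=T);print(observe()["eef_pos"],T[:3,3])
```

```text
[ 0.59141287 -0.19559908  0.13739376] [ 0.67696451 -0.19852744  0.29917786]
```

View pics/w1.png

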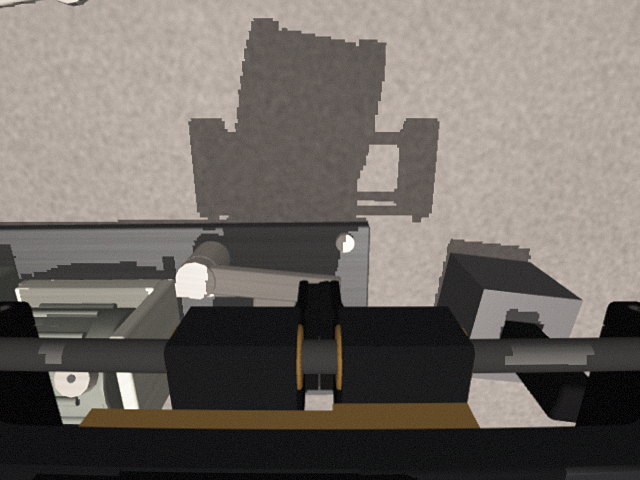

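The wrist view shows the hinge cap at (195,280), the arm running right to the knob near (320,290), and the fingers just beyond the knob. I'm on the knob's +x side, so I'll descend and sweep.

Run:
```python
from h import *
W=np.load("w1.npz")["W"];print(W[276:285,191:200].reshape(-1,3).mean(0), W[283,250])
h=np.array([.567,-.112]);t0=np.array([.5917,-.198])
for q in np.radians([6,10,20,30,40,50,60,70,80,90]):
    k=h+.09*np.array([-np.sin(q),-np.cos(q)]);t=np.array([-np.cos(q),np.sin(q)])
    off=9.5*np.cos(q)+10*np.sin(q)+10
    p=k-t*off/1000;print(round(np.degrees(q)),p.round(4),k.round(4))
```

```text
[ 0.56762234 -0.1134019   0.06015187] [ 0.5652356  -0.15102547  0.05964225]
6 [ 0.578  -0.2036] [ 0.5576 -0.2015]
10 [ 0.5721 -0.2043] [ 0.5514 -0.2006]
20 [ 0.5572 -0.2042] [ 0.5362 -0.1966]
30 [ 0.5421 -0.2016] [ 0.522  -0.1899]
40 [ 0.5273 -0.1962] [ 0.5091 -0.1809]
50 [ 0.5133 -0.1881] [ 0.4981 -0.1699]
60 [ 0.5008 -0.1773] [ 0.4891 -0.157 ]
70 [ 0.4902 -0.1641] [ 0.4824 -0.1428]
80 [ 0.4821 -0.1488] [ 0.4784 -0.1276]
90 [ 0.477 -0.132] [ 0.477 -0.112]
```

Emit:
send_rows([
  {"claw":0,"x":0,"y":0,"z":0.2,"ax":0,"ay":0,"az":0},
  {"claw":0,"x":0,"y":0,"z":0.43,"ax":0,"ay":0,"az":0},
  {"claw":0,"x":0,"y":0,"z":0.43,"ax":0,"ay":0,"az":0},
  {"claw":0,"x":0,"y":0,"z":0.43,"ax":0,"ay":0,"az":0},
])

```text
clock: 5.65
eef_pos: [0.5915, -0.1956, 0.0745]
orientation: [-180.0, 0.1, 0.1]
wrist_force: [-0.1, 0.4, 1.3]
finger_gap: 0.0003
grip_force: 0.0
```

Emit:
send_rows([
  {"claw":0,"x":-0.07,"y":0.05,"z":0,"ax":0,"ay":0,"az":0},
  {"claw":0,"x":-0.13,"y":0.057,"z":0,"ax":0,"ay":0,"az":0},
  {"claw":0,"x":-0.18,"y":0.057,"z":0,"ax":0,"ay":0,"az":0},
  {"claw":0,"x":-0.23,"y":0.057,"z":0,"ax":0,"ay":0,"az":0},
  {"claw":0,"x":-0.28,"y":0.05,"z":0,"ax":0,"ay":0,"az":0},
  {"claw":0,"x":-0.33,"y":0.04,"z":0,"ax":0,"ay":0,"az":0},
  {"claw":0,"x":-0.38,"y":0.02,"z":0,"ax":0,"ay":0,"az":0},
  {"claw":0,"x":-0.43,"y":0,"z":0,"ax":0,"ay":0,"az":0},
])

```text
clock: 6.45
eef_pos: [0.5269, -0.1966, 0.074]
orientation: [-180.0, 0.0, 0.0]
wrist_force: [1.4, 0.3, 0.3]
finger_gap: 0.0002
grip_force: 0.4
```

Emit:
send_rows([
  {"claw":0,"x":-0.05,"y":-0.02,"z":0,"ax":0,"ay":0,"az":0},
  {"claw":0,"x":-0.09,"y":-0.05,"z":0,"ax":0,"ay":0,"az":0},
  {"claw":0,"x":-0.13,"y":-0.085,"z":0,"ax":0,"ay":0,"az":0},
  {"claw":0,"x":-0.175,"y":-0.12,"z":0,"ax":0,"ay":0,"az":0},
  {"claw":0,"x":-0.21,"y":-0.165,"z":0,"ax":0,"ay":0,"az":0},
  {"claw":0,"x":-0.247,"y":-0.21,"z":0,"ax":0,"ay":0,"az":0},
  {"claw":0,"x":-0.275,"y":-0.26,"z":0,"ax":0,"ay":0,"az":0},
  {"claw":0,"x":-0.3,"y":-0.31,"z":0,"ax":0,"ay":0,"az":0},
])

```text
clock: 7.25
eef_pos: [0.4823, -0.1497, 0.0741]
orientation: [180.0, -0.0, -0.0]
wrist_force: [1.2, 0.3, 0.6]
finger_gap: 0.0006
grip_force: 0.4
```

Emit:
send_rows([
  {"claw":0,"x":-0.02,"y":-0.04,"z":0,"ax":0,"ay":0,"az":0},
  {"claw":0,"x":-0.03,"y":-0.08,"z":0,"ax":0,"ay":0,"az":0},
  {"claw":0,"x":-0.03,"y":-0.1,"z":0,"ax":0,"ay":0,"az":0},
  {"claw":0,"x":-0.03,"y":-0.115,"z":0,"ax":0,"ay":0,"az":0},
  {"claw":0,"x":-0.03,"y":-0.12,"z":0,"ax":0,"ay":0,"az":0},
])

```text
clock: 7.75
eef_pos: [0.478, -0.1324, 0.074]
orientation: [180.0, 0.0, -0.0]
wrist_force: [-0.5, -1.3, 0.4]
finger_gap: 0.0004
grip_force: 1.0
```

Emit:
send_rows([
  {"claw":0,"x":0,"y":-0.01,"z":0,"ax":0,"ay":0,"az":0},
  {"claw":0,"x":0,"y":-0.01,"z":0,"ax":0,"ay":0,"az":0},
])

```text
clock: 7.95
eef_pos: [0.4779, -0.1321, 0.074]
orientation: [179.9, 0.0, -0.1]
wrist_force: [-0.3, -4.7, 0.2]
finger_gap: 0.0003
grip_force: 2.4
```

Emit:
send_rows([
  {"claw":0,"x":0,"y":-0.015,"z":0,"ax":0,"ay":0,"az":0},
  {"claw":0,"x":0,"y":-0.015,"z":0,"ax":0,"ay":0,"az":0},
  {"claw":0,"x":0,"y":-0.015,"z":0,"ax":0,"ay":0,"az":0},
  {"claw":0,"x":0,"y":0.1,"z":0,"ax":0,"ay":0,"az":0},
  {"claw":0,"x":0,"y":0.15,"z":-0.25,"ax":0,"ay":0,"az":0},
  {"claw":0.3,"x":0,"y":0.2,"z":-0.55,"ax":0,"ay":0,"az":0},
  {"claw":0.6,"x":0,"y":0.35,"z":-0.8,"ax":0,"ay":0,"az":0},
  {"claw":0.6,"x":0.15,"y":0.6,"z":-1,"ax":0,"ay":0,"az":0},
])

```text
clock: 8.75
eef_pos: [0.4993, -0.218, 0.2258]
orientation: [180.0, -0.1, 0.1]
wrist_force: [1.7, 0.2, 0.6]
finger_gap: 0.0171
grip_force: 0.0
```

Emit:
send_rows([
  {"claw":0.7,"x":0,"y":0.3,"z":0,"ax":0,"ay":0,"az":0.05},
  {"claw":0.7,"x":0.05,"y":0.6,"z":0,"ax":0,"ay":0,"az":0.11},
  {"claw":0.7,"x":0.17,"y":0.73,"z":0,"ax":0,"ay":0,"az":0.12},
  {"claw":0.7,"x":0.17,"y":0.73,"z":0,"ax":0,"ay":0,"az":0.12},
  {"claw":0.7,"x":0.17,"y":0.73,"z":0,"ax":0,"ay":0,"az":0.12},
  {"claw":0.7,"x":0.17,"y":0.73,"z":0,"ax":0,"ay":0,"az":0.12},
])

```text
clock: 9.35
eef_pos: [0.5248, -0.327, 0.2223]
orientation: [-180.0, 0.0, -10.7]
wrist_force: [-1.3, 0.4, -0.3]
finger_gap: 0.0591
grip_force: 0.0
```

Run:
```python
from h import *
s=observe();print(s["eef_pos"],s["orientation"])
for n in("wrist","top","scene"):
    i,d,W,T=cloud(n);np.savez(n+"2.npz",i=i,W=W,T=T);Z=W[...,2]
    cv2.imwrite(f"pics/{n}2.png",i)
    def rep(nm,m):
        k,l,st,c=cv2.connectedComponentsWithStats(m.astype(np.uint8))
        for j in range(1,k):
            if st[j,4]>25:
                P=W[l==j];r=cv2.minAreaRect(P[:,:2].astype(np.float32)*1000);print(n,nm,st[j,4],c[j].round(),np.nanmedian(P,0).round(4),np.round(r[0],1),np.round(r[1],1),round(r[2],1))
    B=(W[...,0]>.4)&(W[...,0]<.62)&(W[...,1]>-.4)&(W[...,1]<.04)
    far=W[...,1]<-.27
    rep("probe",B&far&(Z>.12)&(Z<.145)); rep("holder",B&far&(Z>.064)&(Z<.076))
    rep("boss",B&~far&(Z>.1115)&(Z<.127)); rep("knob",B&~far&(W[...,1]<-.09)&(Z>.09)&(Z<.108)&(i.max(-1)<60))
    rep("ptop",B&~far&(Z>.099)&(Z<.111)&(i.max(-1)>130))
```

```text
[ 0.52483097 -0.32700231  0.22226556] [-1.79959880e+02  1.52454222e-02 -1.07207942e+01]
wrist probe 1275 [331. 233.] [ 0.5298 -0.3382  0.1349] [ 527.2 -338.2] [24.3 24.9] 79.5
wrist holder 4841 [328. 206.] [ 0.5376 -0.3399  0.0703] [ 526.7 -337.8] [70.1 70. ] 82.8
wrist boss 30 [  2. 298.] [ 0.5176 -0.0664  0.1126] [518.  -66.8] [4.7 7.8] 67.1
wrist ptop 816 [ 22. 290.] [ 0.5218 -0.0806  0.1059] [513.8 -76.5] [74.9 16.1] 0.9
wrist ptop 47 [  1. 285.] [ 0.5277 -0.0667  0.1089] [528.  -66.8] [13.8  3.9] 2.9
top boss 309 [332. 286.] [ 0.5182 -0.0194  0.1144] [519.  -15.8] [42.2 92.7] 3.5
top ptop 145 [358. 290.] [ 0.5094 -0.0752  0.1043] [509.5 -75.9] [ 7.1 79.6] 89.6
top ptop 390 [336. 293.] [ 0.4985 -0.0239  0.1089] [506. -25.] [42.  81.9] 0.0
scene probe 293 [151. 359.] [ 0.5315 -0.3376  0.134 ] [ 527.9 -336.8] [23.6 25.4] 78.7
scene holder 1372 [164. 374.] [ 0.5385 -0.3441  0.0699] [ 528.5 -336.7] [70.4 72.1] 83.0
scene boss 478 [257. 218.] [ 0.5215 -0.0249  0.1144] [521.6 -19.3] [96.2 40.5] 90.0
scene knob 96 [213. 250.] [ 0.4821 -0.1151  0.1   ] [ 480.5 -114.2] [16.3 19.2] 22.5
scene ptop 81 [251. 210.] [ 0.4991 -0.0095  0.1099] [498.6 -12.8] [17.8 54.4] 6.4
scene ptop 157 [263. 218.] [ 0.5301 -0.0149  0.1083] [528.1 -14.5] [19.9 49.3] 3.4
scene ptop 39 [236. 228.] [ 0.4966 -0.0583  0.1086] [494.9 -58.4] [17.2 17.3] 5.8
scene ptop 192 [238. 240.] [ 0.5145 -0.0781  0.1056] [513.4 -77.8] [80.6 10.1] 0.3
```

Emit:
send_rows([
  {"claw":0.7,"x":0.028,"y":0.069,"z":0.1,"ax":0,"ay":0,"az":0},
  {"claw":0.7,"x":0.028,"y":0.069,"z":0.3,"ax":0,"ay":0,"az":0},
  {"claw":0.7,"x":0.028,"y":0.069,"z":0.55,"ax":0,"ay":0,"az":0},
  {"claw":0.7,"x":0.028,"y":0.069,"z":0.8,"ax":0,"ay":0,"az":0},
  {"claw":0.7,"x":0.028,"y":0.069,"z":0.91,"ax":0,"ay":0,"az":0},
  {"claw":0.7,"x":0.028,"y":0.069,"z":0.91,"ax":0,"ay":0,"az":0},
  {"claw":0.7,"x":0.028,"y":0.069,"z":0.91,"ax":0,"ay":0,"az":0},
])

```text
clock: 10.2
eef_pos: [0.5269, -0.3395, 0.0858]
orientation: [-180.0, 0.0, -10.8]
wrist_force: [-0.7, 0.3, -0.2]
finger_gap: 0.0608
grip_force: 0.0
```

Emit:
send_rows([
  {"claw":0,"x":0,"y":0,"z":0,"ax":0,"ay":0,"az":0},
  {"claw":0,"x":0,"y":0,"z":0,"ax":0,"ay":0,"az":0},
  {"claw":0,"x":0,"y":0,"z":0,"ax":0,"ay":0,"az":0},
  {"claw":0,"x":0,"y":0,"z":0,"ax":0,"ay":0,"az":0},
  {"claw":0,"x":0,"y":0,"z":0,"ax":0,"ay":0,"az":0},
  {"claw":0,"x":0,"y":0,"z":0,"ax":0,"ay":0,"az":0},
  {"claw":0,"x":0,"y":0,"z":0,"ax":0,"ay":0,"az":0},
  {"claw":0,"x":0,"y":0,"z":0,"ax":0,"ay":0,"az":0},
], squeeze=25)

```text
clock: 11.0
eef_pos: [0.5272, -0.3379, 0.0855]
orientation: [-179.9, 0.0, -10.7]
wrist_force: [1.4, 5.9, -1.6]
finger_gap: 0.0239
grip_force: 25.0
```

Emit:
send_rows([
  {"claw":0,"x":0,"y":0,"z":-0.1,"ax":0,"ay":0,"az":0},
  {"claw":0,"x":0,"y":0,"z":-0.25,"ax":0,"ay":0,"az":0},
  {"claw":0,"x":0,"y":0,"z":-0.45,"ax":0,"ay":0,"az":0},
  {"claw":0,"x":0,"y":0,"z":-0.7,"ax":0,"ay":0,"az":0},
  {"claw":0,"x":0,"y":0,"z":-1,"ax":0,"ay":0,"az":0},
  {"claw":0,"x":0,"y":0,"z":-1,"ax":0,"ay":0,"az":-0.06},
  {"claw":0,"x":0,"y":0,"z":-1,"ax":0,"ay":0,"az":-0.119},
  {"claw":0,"x":0,"y":0,"z":-1,"ax":0,"ay":0,"az":-0.119},
])

```text
clock: 11.8
eef_pos: [0.5266, -0.3404, 0.2375]
orientation: [179.9, -0.1, -0.1]
wrist_force: [-0.1, -0.4, -1.2]
finger_gap: 0.0239
grip_force: 25.0
```

Emit:
send_rows([
  {"claw":0,"x":0,"y":-0.25,"z":0,"ax":0,"ay":0,"az":0},
  {"claw":0,"x":0,"y":-0.5,"z":0,"ax":0,"ay":0,"az":0},
  {"claw":0,"x":0,"y":-0.75,"z":0,"ax":0,"ay":0,"az":0},
  {"claw":0,"x":0,"y":-1,"z":0,"ax":0,"ay":0,"az":0},
])

```text
clock: 12.2
eef_pos: [0.5268, -0.1885, 0.2364]
orientation: [179.9, -0.0, -0.3]
wrist_force: [-0.3, -0.6, -1.1]
finger_gap: 0.0239
grip_force: 25.0
```

Emit:
send_rows([
  {"claw":0,"x":0,"y":-0.25,"z":0,"ax":0,"ay":0,"az":0},
  {"claw":0,"x":0,"y":-0.5,"z":0,"ax":0,"ay":0,"az":0},
  {"claw":0,"x":0.1,"y":-0.75,"z":0,"ax":0,"ay":-0.08,"az":0},
  {"claw":0,"x":0.2,"y":-0.9,"z":0,"ax":0,"ay":-0.17,"az":0},
  {"claw":0,"x":0.3,"y":-0.95,"z":0,"ax":0,"ay":-0.25,"az":0},
  {"claw":0,"x":0.4,"y":-0.95,"z":0,"ax":0,"ay":-0.278,"az":0},
  {"claw":0,"x":0.4,"y":-0.95,"z":0,"ax":0,"ay":-0.278,"az":0},
  {"claw":0,"x":0.4,"y":-0.95,"z":0,"ax":0,"ay":-0.278,"az":0},
])

```text
clock: 13.0
eef_pos: [0.5877, -0.0472, 0.2353]
orientation: [179.9, 25.0, -0.3]
wrist_force: [-0.9, -0.0, -0.7]
finger_gap: 0.0237
grip_force: 25.0
```

Run:
```python
from h import *
s=observe();print(s["eef_pos"],s["orientation"],s["wrist_force"],s["finger_gap"],s["qpos"])
for n in("wrist","scene"):
    i,d,W,T=cloud(n);np.savez(n+"3.npz",i=i,W=W,T=T);cv2.imwrite(f"pics/{n}3.png",i)
```

```text
[ 0.58769568 -0.04721937  0.23526732] [179.92584403  25.03902406  -0.25810259] [-0.86768485 -0.01997752 -0.74689339] 0.02368528051010782 [ 11.39538463  32.42574722 -17.9247577   68.47832424   7.19276941
 105.42773795 -95.85065671]
```

View pics/wrist3.png

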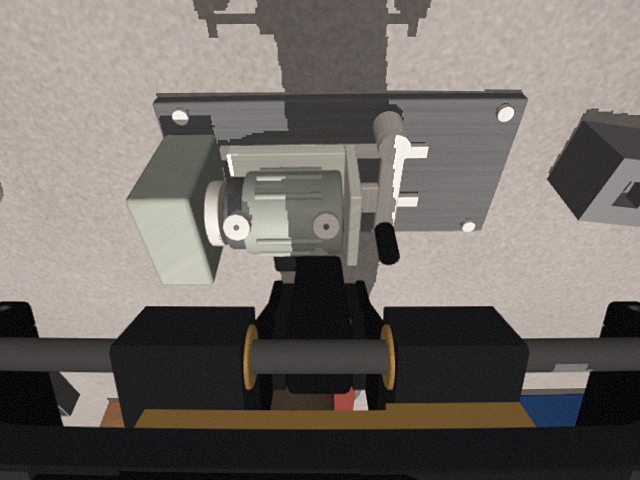

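The wrist view shows the coupling-end boss at (237,228), the rear boss at (326,227), the latch closed across behind the push plate, and the black handle held at about (318,290).

Run:
```python
from h import *
for n in("wrist","scene"):
    z=np.load(n+"3.npz");i=z["i"];W=z["W"];g=i.min(-1).astype(int)
    if n=="wrist": c0=[(237,228),(326,227)]
    else:
        c0=[]
        T=z["T"];m=camera_model("scene")
        for P in((.53,.02,.118),(.53,-.052,.118)):
            p=np.linalg.inv(T)@np.r_[P,1];q=cv2.projectPoints(np.array([[p[0],-p[1],-p[2]]]),np.zeros(3),np.zeros(3),np.array(m["intrinsics"]),np.array(m["dist"]))[0].ravel();c0.append(q)
    print(n,c0)
    for u,v in c0:
        d=np.linalg.norm(W-W[int(v),int(u)],axis=-1)
        thr=170 if n=="wrist" else 130
        P=W[(d<.02)&(g>thr)&(W[...,2]>.108)]
        if len(P)>10:
            c=P.mean(0);U,S,V=np.linalg.svd(P-c);nn=V[2]*np.sign(V[2,2]);ext=np.ptp((P-c)@V.T,axis=0)
            print(len(P),c.round(4),"mid",((P.max(0)+P.min(0))/2).round(4),"n",nn.round(3),"lean",np.degrees(np.arctan2(nn[0],nn[2])).round(1),ext.round(4))
i=np.load("scene3.npz")["i"];cv2.imwrite("pics/s3c.png",cv2.resize(i[120:320,160:400],None,fx=3,fy=3,interpolation=cv2.INTER_CUBIC))
w=np.load("wrist3.npz")["i"];print(w[218:238:2,225:250:2].min(-1))
```

```text
wrist [(237, 228), (326, 227)]
626 [0.5289 0.0142 0.1161] mid [0.5269 0.0133 0.1152] n [ 0.155 -0.387  0.909] lean 9.7 [0.029  0.022  0.0119]
scene [array([272.81881005, 202.26039488]), array([252.41743699, 229.33200258])]
[[119 213 232 229 227 228 227 229 233 224 113  80  85]
 [203 231 231 229 228 227 231 228 230 232 230 122  77]
 [228 224 221 224 226 226 227 225 225 226 230 206  75]
 [231 226 227 229 232 206 206 235 230 230 232 239 103]
 [227 226 224 228 182 118 114 207 230 230 228 234 148]
 [231 225 227 230 186 120 115 203 231 233 231 236 182]
 [235 231 232 232 225 180 188 238 236 235 236 241 167]
 [223 230 228 231 231 233 234 234 235 234 235 239 165]
 [173 235 230 232 231 231 232 232 235 233 236 231 190]
 [ 85 176 234 234 233 235 234 235 236 238 238 190 193]]
```

View pics/s3c.png

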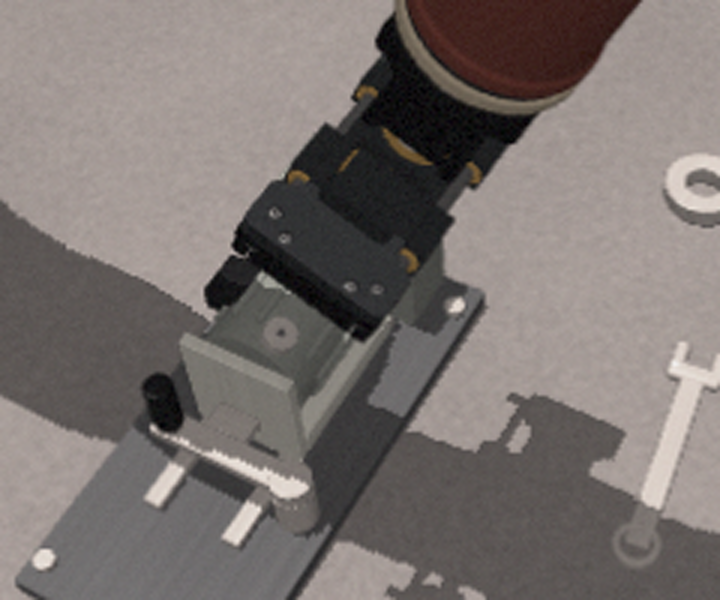

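The scene crop shows the gripper over the pump, the rear boss at (280,333) and the closed latch; the coupling boss is hidden there. I'll use the wrist view's centre mark at about (236,227).

Run:
```python
from h import *
z=np.load("wrist3.npz");i=z["i"];W=z["W"];g=i.min(-1).astype(int)
for u,v in((236,227),(326,227)):
    mk=np.zeros_like(g,bool);mk[v-6:v+7,u-6:u+7]=1
    mm=mk&(g<g[v-9,u]-40);vs,us=np.where(mm);print("mark px",us.mean(),vs.mean(),len(us),W[mm].mean(0).round(4))
    vv,uu=np.mgrid[:480,:640];P=W[((uu-u)**2+(vv-v)**2)<10**2];c=P.mean(0);V=np.linalg.svd(P-c)[2];n=V[2]*np.sign(V[2,2]);print(c.round(4),n.round(3))
```

```text
mark px 235.63333333333333 227.36666666666667 30 [nan nan nan]Traceback (most recent call last):
  File "<stdin>", line 6, in <module>
    u, s, vh = gufunc(a, signature=signature)
               ~~~~~~^^^^^^^^^^^^^^^^^^^^^^^^
    raise LinAlgError("SVD did not converge")
numpy.linalg.LinAlgError: SVD did not converge
```

Run:
```python
from h import *
z=np.load("wrist3.npz");i=z["i"];W=z["W"];g=i.min(-1).astype(int);T=z["T"];m=camera_model("wrist")
vv,uu=np.mgrid[:480,:640]
for u,v in((235.6,227.4),(326,226)):
    P=W[((uu-u)**2+(vv-v)**2)<9**2];P=P[~np.isnan(P).any(1)];c=np.median(P,0)
    P=P[np.linalg.norm(P-c,axis=1)<.012];c=P.mean(0);V=np.linalg.svd(P-c)[2];n=V[2]*np.sign(V[2,2])
    q=cv2.undistortPoints(np.array([[[u,v]]]),np.array(m["intrinsics"]),np.array(m["dist"])).ravel()
    r=T[:3,:3]@np.array([q[0],-q[1],-1]);print(len(P),c.round(4),n.round(3),"ray@.118",(T[:3,3]+r*(.118-T[2,3])/r[2]).round(4))
```

```text
254 [0.5305 0.0176 0.1181] [0.401 0.006 0.916] ray@.118 [0.5306 0.0175 0.118 ]Traceback (most recent call last):
  File "<stdin>", line 7, in <module>
cv2.error: OpenCV(4.12.0) /io/opencv/modules/calib3d/src/undistort.dispatch.cpp:538: error: (-215:Assertion failed) npoints >= 0 && src.isContinuous() && (depth == CV_32F || depth == CV_64F) in function 'undistortPoints'
```

Emit:
send_rows([
  {"claw":0,"x":0,"y":-0.22,"z":0,"ax":0,"ay":0,"az":0},
  {"claw":0,"x":-0.013,"y":-0.438,"z":0.1,"ax":0,"ay":0,"az":0},
  {"claw":0,"x":-0.013,"y":-0.438,"z":0.2,"ax":0,"ay":0,"az":0},
  {"claw":0,"x":-0.013,"y":-0.438,"z":0.27,"ax":0,"ay":0,"az":0},
  {"claw":0,"x":-0.013,"y":-0.438,"z":0.31,"ax":0,"ay":0,"az":0},
  {"claw":0,"x":-0.013,"y":-0.438,"z":0.31,"ax":0,"ay":0,"az":0},
  {"claw":0,"x":-0.013,"y":-0.438,"z":0.31,"ax":0,"ay":0,"az":0},
  {"claw":0,"x":-0.013,"y":-0.438,"z":0.31,"ax":0,"ay":0,"az":0},
])

```text
clock: 13.9
eef_pos: [0.5666, 0.0185, 0.1951]
orientation: [180.0, 25.0, -0.2]
wrist_force: [0.9, 0.4, -0.7]
finger_gap: 0.0236
grip_force: 25.0
```

Run:
```python
from h import *
f=[]
for k in range(2):
    i,d,W,T=cloud("wrist");s=observe();f.append(s["wrist_force"])
i2=cloud("scene")[0]
print(s["eef_pos"],s["orientation"],np.mean(f,0))
a=cv2.resize(i[180:340,180:420],None,fx=2.5,fy=2.5,interpolation=2);b=cv2.resize(i2[150:290,180:380],None,fx=3,fy=3,interpolation=2)[:, :]
b=cv2.resize(b,(600,420))[:200*2];a=cv2.resize(a,(600,400))
o=np.vstack([cv2.resize(a,(450,300)),cv2.resize(b,(450,300))]);cv2.imwrite("pics/n4.png",o)
```

```text
[0.5664792  0.01874931 0.19487044] [-1.79997147e+02  2.49840478e+01 -1.25516959e-01] [-0.14096303 -1.11874175 -1.50069024]
```

View pics/n4.png

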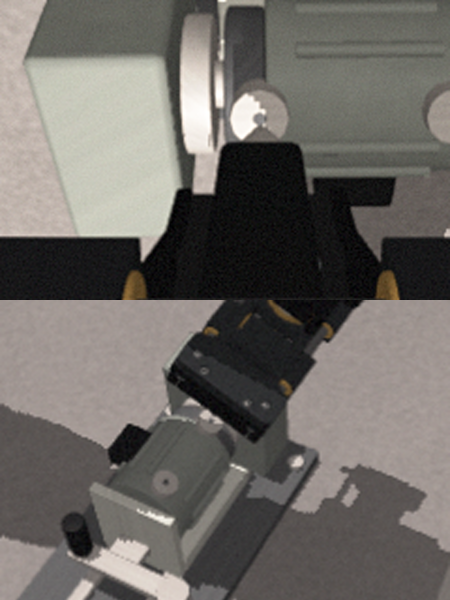

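Top half (wrist): boss at (259,118), in line with the handle's mid line at x≈259. Bottom half (scene): the gripper is over the coupling end and the latch is closed behind the plate. Next I press slowly along the tool's z.

```bash
cat > f.py <<'E'
from h import *
F=[]
for k in range(8):
    read_camera("wrist");s=observe();F.append(s["wrist_force"])
n=np.array([.4226,0,.9063]);F=np.array(F);tip=s["eef_pos"]-.0735*n-np.array([.5308,.0185,.118])
print(s["clock"],s["eef_pos"],"Fn",(F@n).mean().round(2),(F@n).std().round(2),F.mean(0).round(2),"gap",(tip@n).round(4),s["grip_force"],s["orientation"])
E
python3 f.py
```

```text
14.45 [0.56613793 0.01900166 0.19451232] Fn -0.86 0.29 [-0.09 -0.18 -0.91] gap 0.0108 24.99899577233009 [-1.79996333e+02  2.50240058e+01 -8.90727897e-02]
```

Emit:
send_rows([
  {"claw":0,"x":0,"y":0,"z":0.02,"ax":0,"ay":0,"az":0},
  {"claw":0,"x":0,"y":0,"z":0.04,"ax":0,"ay":0,"az":0},
  {"claw":0,"x":0,"y":0,"z":0.06,"ax":0,"ay":0,"az":0},
  {"claw":0,"x":0,"y":0,"z":0.07,"ax":0,"ay":0,"az":0},
  {"claw":0,"x":0,"y":0,"z":0.08,"ax":0,"ay":0,"az":0},
  {"claw":0,"x":0,"y":0,"z":0.087,"ax":0,"ay":0,"az":0},
  {"claw":0,"x":0,"y":0,"z":0.087,"ax":0,"ay":0,"az":0},
])

```text
clock: 15.15
eef_pos: [0.5606, 0.019, 0.1828]
orientation: [-180.0, 25.0, -0.1]
wrist_force: [-0.3, 0.3, 0.2]
finger_gap: 0.0237
grip_force: 25.0
```

```bash
python3 f.py
```

```text
15.55 [0.56062149 0.01897578 0.18276311] Fn 1.0 0.67 [ 0.12 -0.38  1.05] gap -0.0022 24.999265666119754 [ 1.79999941e+02  2.50191922e+01 -9.47583786e-02]
```

Emit:
send_rows([
  {"claw":0,"x":0,"y":0,"z":0.006,"ax":0,"ay":0,"az":0},
  {"claw":0,"x":0,"y":0,"z":0.013,"ax":0,"ay":0,"az":0},
  {"claw":0,"x":0,"y":0,"z":0.02,"ax":0,"ay":0,"az":0},
  {"claw":0,"x":0,"y":0,"z":0.02,"ax":0,"ay":0,"az":0},
  {"claw":0,"x":0,"y":0,"z":0.02,"ax":0,"ay":0,"az":0},
])

```text
clock: 16.05
eef_pos: [0.5594, 0.0189, 0.1801]
orientation: [-180.0, 25.0, -0.1]
wrist_force: [1.2, -0.2, 3.2]
finger_gap: 0.024
grip_force: 25.0
```

```bash
python3 f.py; python3 f.py; python3 -c "
from h import *
i=cloud('wrist')[0];cv2.imwrite('pics/n5.png',cv2.resize(i[180:320,180:400],None,fx=3,fy=3,interpolation=2))"
```

```text
16.45 [0.55935865 0.0189683  0.18001398] Fn 2.52 0.43 [ 0.31 -0.53  2.64] gap -0.0052 24.99961335095577 [-1.79998844e+02  2.50185693e+01 -9.72109711e-02]
16.85 [0.55934609 0.01896683 0.18001109] Fn 2.91 0.39 [ 0.42 -0.23  3.01] gap -0.0052 24.99957985128276 [-1.79999551e+02  2.50201563e+01 -9.69061983e-02]
```

View pics/n5.png

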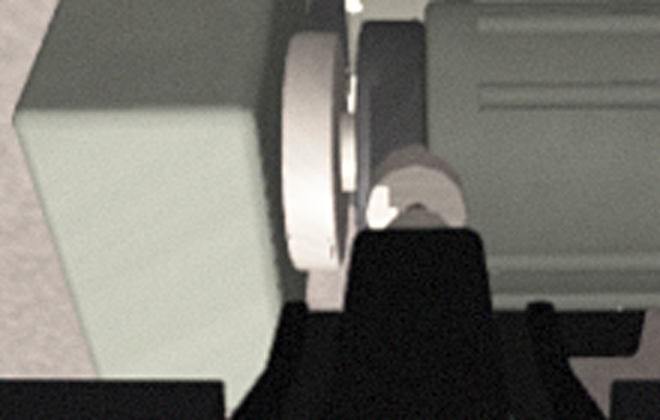

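The wrist view shows the nose (418,215) centred on the boss (417,195). The force rose about 3.6 N at 5.2 mm of press, which matches the spring. Handing in.

```bash
python3 -c "
from rig import *
print(hand_in())"
```

```text
the job is handed in; nothing more can be done
None
```

I pushed the pump home, closed the latch behind it, and handed in with the probe still gripped and pressing square on the coupling-end boss at about 3.6 N; the verdict was not shown.

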